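# Stand up the toppled pen cup and slide it home

## Robot

A 6-joint arm with a two-finger parallel gripper is mounted at the origin on the work surface. World frame = base frame: x ahead of the robot, y to its left, z up, the work surface at z = 0. Lengths are in m, angles in rad, forces in N, time in s.
With the tool pointing down it reaches from about 0.325 to 0.75 m from the base axis. Payload 7.6 kg.
Tool frame: the origin (TCP) lies on the centre line of the jaws, within the pads' length; the fingertips stand 8 mm ahead of it and the grasp point (between the pads) lies 11 mm behind it (tips_ahead is the z of the fingertips in the tool frame, in m); z points along the fingers, y is the direction in which the jaws open and shut (so a half turn about z gives the same grasp; the last joint's range is limited). The gripper opens to 85 mm and grips with 20 to 120 N. Pads are 22 mm wide; open, the fingers measure 114 mm over their backs; the gripper's body (76 mm by 85 mm) begins 54 mm behind the grasp point. The pads swing forward as they close: fully open they stand 13 mm farther back than shut.
Start: joints at [1.187, 0.052, 1.401, -0, 1.689, -0.07], TCP at [0.162, 0.499, 0.239] pointing down, gripper open.
Joint ranges: [-2.9, 2.9], [-0.91, 2.17], [0.12, 2.37], [-1.06, 4.2], [0.26, 2.73], [-2.93, 2.93]. Speed limits (rad/s): [2.57, 2.57, 3.01, 3.14, 3.14, 3.14].

## Interface

Orientations are given as a rotation vector (axis times angle).
In Python, from station import state, grab_frame, close_job, tips_ahead gives the robot as it stands.
- The arm moves only by the shell command python3 -m handwheel 'ROWS' [OPENING] [FORCE]. ROWS is JSON, one flat list of numbers, 6 for each row, row after row: the shift along the tool's x, y, z in m, then the turn, a rotation vector about the tool's x, y, z in degrees. A call has 1 to 10 rows; each row shifts and turns the commanded pose from where the row before left it, along the tool's axes as they then stand; what a row does not reach is not made up. A row lasts 1/12 s, in which the tool goes at most 41.7 mm and 7.16 degrees, less where a joint would pass 70% of its speed; a pose out of reach is approached as far as the arm can. A call with a gripper value outside its range is refused whole. OPENING is the closure, from -1 (fully open) to 1 (shut), set as the call begins (- or left out, the last holds). The fingers move at their own pace and stop on an object; FORCE is the grip in N (left out, the last holds). Time passes only in rows, so rows that do not move let the fingers close. It gives the time, the measured TCP pose, the force and the opening at its end, in the units of the state.
- state(): the state, without advancing time (a new reading comes with each control period).
- grab_frame(name): name is "side" or "top" or "wrist"; returns a dict with "img" (384x512x3 uint8, red, green, blue), "mtx" (3x3 intrinsics, pixels), "k1" (the pictures are not rectified: a ray, as slopes to the right and down, at radius r is drawn at 1 + k1 r^2 times it, then the intrinsics apply), "rvec" (rotation vector, rad) and "tvec" (3), from world to camera coordinates, as OpenCV has them. Camera axes: x right, y down, z forward; pixel columns grow to the right and rows downward; lengths in m; the calibration is good to about 2 mm. A picture is of the moment at which its call begins. There is no depth.
- close_job(): hands the job in, once; it reports no verdict.
The state is a dict: "time_s": time; "qpos": joint angles; "dq": joint speeds; "tau": joint torques, N m; "ee_pos": TCP position; "eef_rot": TCP orientation; "contact_force": force on the tool from outside, world axes, zero at the start; "ft_torque": the same for the moment, N m; "opening": opening from 0.0 (shut) to 1.0 (fully open).
Only numpy, scipy, OpenCV 4.12 (cv2) and the standard library are available. Lean on these libraries where they do the work, as an engineer would, in place of code of your own. Each camera call takes 0.05 s, during which the arm holds its last target.

## Task

The square blue stoneware pen cup has toppled over on the console. Tip it back up onto its own base, guiding it down gently all the way rather than letting it drop, and leave it standing a moment; then slide it, upright and never lifted off the console, until it stands centred on the round brown leather spot. Leave the fob, wedge, coaster and pen where they are.

Things in the scene. Friction and masses are not known exactly. Their poses are not given: they have to be found in the camera images.
- cup: Square open stoneware pen cup, blue with cream rim and brown foot, 90 x 90 mm, 82 tall, walls and floor 5 thick, about 0.45 kg, centre of mass 28 mm above its underside. Origin: centre of underside; z runs out of the mouth; x, y normal to walls. Lies on its -x wall, mouth roughly towards the robot. Tips up about its base's lower edge; balances about 58 degrees from upright.
- spot (a point): Centre of the round brown leather spot, 140 mm in diameter, let in flush with the console top (no step, same friction); z is up. It lies to the left or the right of the cup.
- fob: Bystander: black rubberized car fob, 78 (x) x 40 (y) x 15 (z) mm, loose. Origin: centre of its underside.
- wedge: Bystander: grey plastic door wedge, 130 (x) x 42 (y) mm, rising to 30 mm at its +x end, loose. Origin: centre of its underside.
- coaster: Bystander: white ceramic coaster with a blue middle, 96 mm in diameter, 9 mm thick, loose. Origin: centre of its underside.
- pen: Bystander: aluminium pen, 135 mm long (x), 10 mm thick, loose. Origin: middle of its underside.
Mind the look-alikes: they are no part of the job. There is more than one size of the cup; the job needs the middle-sized.

How it is judged:
By the outcome, as a careful person would: the job done as asked, in the order asked, and still so for the second after the job is handed in, with the robot touching nothing.
It also fails if it takes over 72 s, if anything falls off the work surface, if the arm or the gripper's body presses on something with over 40 N, if the wrist force passes 120 N, or if a joint passes its speed limit or range.

## Working session

There is one attempt and no reset: what is moved stays moved. The work goes in short steps, Python scripts to look and compute and a shell command to move; the robot and the scene stay as the last step left them, time stands still between calls to the robot, and variables do not carry over. Pictures are saved under pics/ and viewed, and the job is handed in when it is done.

```bash
ls; mkdir -p pics; python3 - <<'E'
from station import state, grab_frame, tips_ahead
import cv2
print(state(), tips_ahead if not callable(tips_ahead) else tips_ahead())
for n in ("top","side"):
    f=grab_frame(n); cv2.imwrite(f"pics/{n}0.png",f["img"][:,:,::-1]); print(n,f["mtx"].tolist(),f["k1"],f["rvec"],f["tvec"])
E
```

```text
pics
{'time_s': 0.0, 'qpos': array([ 1.18669325e+00,  5.28461772e-02,  1.40173636e+00, -2.90804948e-05,
        1.68858584e+00, -7.03021788e-02]), 'dq': array([-2.22490391e-04, -9.11680730e-05,  2.63471361e-04,  7.13270665e-06,
       -1.06607078e-04, -2.34223910e-04]), 'tau': array([ 3.00749507e-04, -3.81697440e+01, -3.60169780e+01, -5.73393459e-05,
        6.63982501e-03,  7.42766957e-06]), 'ee_pos': array([0.1619336 , 0.49909954, 0.23846162]), 'eef_rot': array([-4.90851423e-01, -3.10267791e+00,  2.42149401e-03]), 'contact_force': array([ 0.05057817, -0.30810891,  0.11240123]), 'ft_torque': array([-0.01990807, -0.00270448, -0.0218849 ]), 'opening': 1.0002509330095042} 0.008
top [[432.31797127738304, 0.0, 252.98939194646405], [0.0, 432.31797127738304, 187.3683856022708], [0.0, 0.0, 1.0]] 0.045643528062795764 [ 2.13919528 -2.1193493   0.21561549] [7.19967590e-04 5.82859375e-01 1.23191828e+00]
side [[455.7375656914992, 0.0, 252.9810769120633], [0.0, 455.7375656914992, 190.4840803164288], [0.0, 0.0, 1.0]] -0.0517295974129242 [ 2.37406889 -0.30295915  0.1126501 ] [-0.55053974  0.16846382  1.10429997]
```

View pics/top0.png

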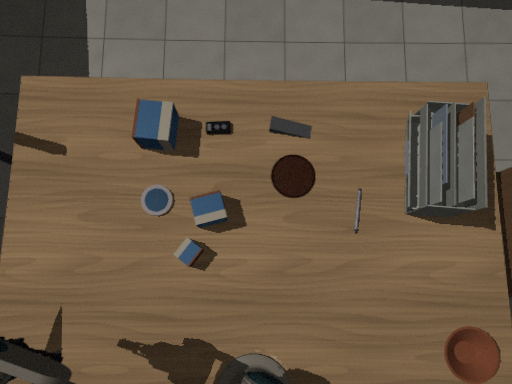

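View pics/side0.png

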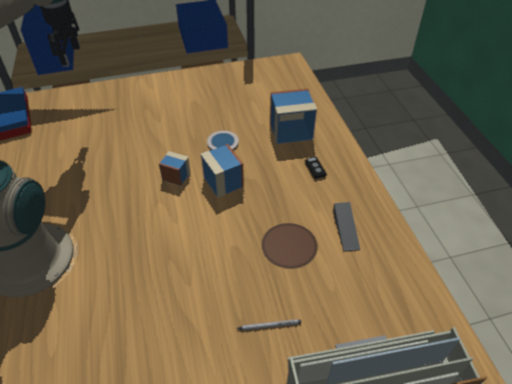

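Top view: the middle cup is at about (209,209), with its cream mouth toward the robot and its brown foot away. The spot is at (293,176), and the pen, coaster, fob and wedge are clear of the direct path. Next I'll measure these.

```bash
cat > h.py <<'E'
import numpy as np, cv2
from station import state, grab_frame
def dist(f): return np.array([f["k1"],0,0,0,0.])
def cast(f,px,z):
    px=np.asarray(px,float).reshape(-1,1,2)
    # forward model: drawn = ray*(1+k1 r^2)
    n=cv2.undistortPoints(px,f["mtx"],dist(f)).reshape(-1,2)
    R,_=cv2.Rodrigues(np.asarray(f["rvec"],float)); t=np.asarray(f["tvec"],float).reshape(3)
    C=-R.T@t; d=np.c_[n,np.ones(len(n))]@R
    return C+d*((z-C[2])/d[:,2])[:,None]
def proj(f,P):
    return cv2.projectPoints(np.asarray(P,float).reshape(-1,1,3),np.asarray(f["rvec"],float),np.asarray(f["tvec"],float),f["mtx"],dist(f))[0].reshape(-1,2)
def crop(f,name,x0,y0,x1,y1,s,pts=()):
    im=cv2.resize(f["img"][y0:y1,x0:x1,::-1].copy(),None,fx=s,fy=s,interpolation=cv2.INTER_CUBIC)
    for p in pts: cv2.circle(im,(int((p[0]-x0+.5)*s),int((p[1]-y0+.5)*s)),3,(0,0,255),1)
    cv2.imwrite("pics/"+name,im)
E
python3 - <<'E'
from h import *
from station import *
f=grab_frame("top"); g=grab_frame("side")
for nm,F,box in (("top",f,(260,145,330,205)),("side",g,(250,215,325,275))):
    x0,y0,x1,y1=box; im=F["img"].astype(int)[y0:y1,x0:x1]
    m=(im.sum(2)<(200 if nm=="top" else 260)).astype(np.uint8)
    c=max(cv2.findContours(m,cv2.RETR_EXTERNAL,cv2.CHAIN_APPROX_NONE)[0],key=cv2.contourArea).reshape(-1,2)+[x0,y0]
    P=cast(F,c,0)[:,:2]; (cx,cy),r=cv2.minEnclosingCircle(P.astype(np.float32)); 
    A=np.c_[2*P,np.ones(len(P))]; s=np.linalg.lstsq(A,(P**2).sum(1),rcond=None)[0]
    print(nm,"spot",cx,cy,r,"ls",s[:2],np.sqrt(s[2]+s[0]**2+s[1]**2))
crop(f,"tc.png",130,170,250,280,6); crop(g,"sc.png",150,110,270,210,6)
E
```

```text
top spot 0.6313227415084839 -0.11927022784948349 0.07035688310861588 ls [ 0.63155216 -0.11898392] 0.06831447343299128
side spot 0.6306599378585815 -0.1173662468791008 0.06943914294242859 ls [ 0.63087887 -0.11743539] 0.0675737828669724
```

View pics/tc.png

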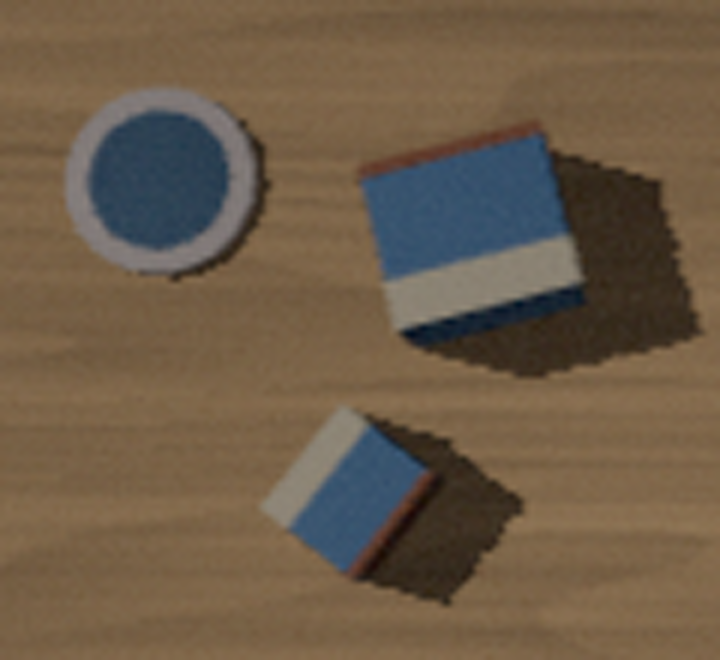

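View pics/sc.png

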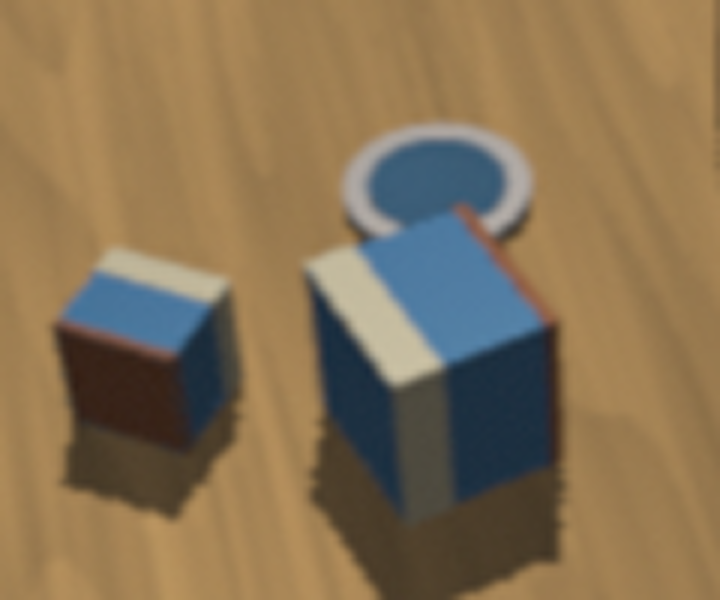

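```bash
python3 - <<'E'
from h import *
f=grab_frame("top"); g=grab_frame("side")
tp=np.array([[359,168],[541,122],[584,288],[402,331]])/6+[130,170]-.5
sp=np.array([[458,206],[555,322],[396,386],[305,264]])/6+[150,110]-.5  # foot-far(left), foot-right, mouth-right, mouth-left
for F,p in((f,tp),(g,sp)):
    P=cast(F,p,.09)[:,:2]; print(P.round(4).tolist()); 
    print("edges",[round(float(np.linalg.norm(P[i]-P[(i+1)%4])),4) for i in range(4)],"ctr",P.mean(0),
     "axis deg",np.degrees(np.arctan2(*( (P[2]+P[3]-P[0]-P[1])[::-1]))))
    R,_=cv2.Rodrigues(np.asarray(F["rvec"])); print("C",-R.T@F["tvec"])
E
```

```text
[[0.5446, 0.1892], [0.5679, 0.1028], [0.4879, 0.0805], [0.4667, 0.1661]]
edges [0.0895, 0.083, 0.0882, 0.0812] ctr [0.51674447 0.13465164] axis deg -163.99580497341628
C [0.3426046  0.02318934 1.31887549]
[[0.5409, 0.1914], [0.566, 0.1049], [0.4906, 0.0835], [0.466, 0.1704]]
edges [0.0901, 0.0784, 0.0903, 0.0778] ctr [0.51589415 0.1375492 ] axis deg -164.24130703391907
C [ 0.38042687 -0.74907195  0.9193036 ]
```

```bash
cat >> h.py <<'E'
from scipy.spatial.transform import Rotation as Ro
from scipy.linalg import logm, expm
PSI=np.radians(16.0)            # -u azimuth (forward along cup)
def T(p,R):
    M=np.eye(4); M[:3,:3]=R; M[:3,3]=p; return M
def cur():
    s=state(); return T(s["ee_pos"],Ro.from_rotvec(s["eef_rot"]).as_matrix())
def toolR(pitch,psi=PSI,flip=1):
    # pitch: degrees from up (180=down, 90=horizontal forward along psi); tool y horizontal
    a=np.radians(pitch); fw=np.array([np.cos(psi),np.sin(psi),0]); z=np.sin(a)*fw+np.cos(a)*np.array([0,0,1])
    y=flip*np.array([-np.sin(psi),np.cos(psi),0]); return np.c_[np.cross(y,z),y,z]
def plan(T1,n,T0=None,lab=""):
    T0=cur() if T0 is None else T0
    D=np.linalg.inv(T0)@T1; S=np.real(expm(np.real(logm(D))/n))
    p=S[:3,3]; r=np.degrees(Ro.from_matrix(S[:3,:3]).as_rotvec())
    print(lab,n,"rows:",p.round(4).tolist(),r.round(2).tolist(),"| mm %.1f deg %.2f"%(1000*np.linalg.norm(p),np.linalg.norm(r)))
E
python3 - <<'E'
from h import *
M=cur(); print(M.round(3))
for fl in (1,-1):
    plan(T([.38,.08,.30],toolR(180,flip=fl)),20,lab=f"flip{fl}")
E
```

```text
[[-0.951  0.309 -0.     0.162]
 [ 0.309  0.951 -0.     0.499]
 [ 0.    -0.    -1.     0.239]
 [ 0.     0.     0.     1.   ]]
flip1 20 rows: [-0.0117, -0.0209, -0.003] [-0.0, -0.0, -1.7] | mm 24.2 deg 1.70
flip-1 20 rows: [-0.0286, 0.0132, -0.003] [-0.0, 0.0, 7.3] | mm 31.6 deg 7.30
```

```bash
M='[-0.0117,-0.0209,-0.003,0,0,-1.7,-0.0117,-0.0209,-0.003,0,0,-1.7,-0.0117,-0.0209,-0.003,0,0,-1.7,-0.0117,-0.0209,-0.003,0,0,-1.7,-0.0117,-0.0209,-0.003,0,0,-1.7,-0.0117,-0.0209,-0.003,0,0,-1.7,-0.0117,-0.0209,-0.003,0,0,-1.7,-0.0117,-0.0209,-0.003,0,0,-1.7,-0.0117,-0.0209,-0.003,0,0,-1.7,-0.0117,-0.0209,-0.003,0,0,-1.7]'; echo skip >/dev/null
python3 -m handwheel '[-0.0117,-0.0209,-0.003,0,0,-1.7,-0.0117,-0.0209,-0.003,0,0,-1.7,-0.0117,-0.0209,-0.003,0,0,-1.7,-0.0117,-0.0209,-0.003,0,0,-1.7,-0.0117,-0.0209,-0.003,0,0,-1.7,-0.0117,-0.0209,-0.003,0,0,-1.7,-0.0117,-0.0209,-0.003,0,0,-1.7,-0.0117,-0.0209,-0.003,0,0,-1.7,-0.0117,-0.0209,-0.003,0,0,-1.7,-0.0117,-0.0209,-0.003,0,0,-1.7]'
python3 -c "from station import state;print(state()['qpos'].tolist())"
python3 -m handwheel '[-0.0117,-0.0209,-0.003,0,0,-1.7,-0.0117,-0.0209,-0.003,0,0,-1.7,-0.0117,-0.0209,-0.003,0,0,-1.7,-0.0117,-0.0209,-0.003,0,0,-1.7,-0.0117,-0.0209,-0.003,0,0,-1.7,-0.0117,-0.0209,-0.003,0,0,-1.7,-0.0117,-0.0209,-0.003,0,0,-1.7,-0.0117,-0.0209,-0.003,0,0,-1.7,-0.0117,-0.0209,-0.003,0,0,-1.7,-0.0117,-0.0209,-0.003,0,0,-1.7]'
python3 -c "from station import state;print(state()['qpos'].tolist())"
python3 -m handwheel '[0,0,0,0,-6,0,0,0,0,0,-6,0,0,0,0,0,-6,0,0,0,0,0,0,0]' 
python3 -c "
from h import *
s=state();print(s['qpos'].tolist());print(cur().round(3))"
```

```text
time_s: 1.13
ee_pos: [0.2395, 0.2725, 0.2695]
eef_rot: [0.024, 3.141, 0.001]
contact_force: [-0.1, 0.0, 1.3]
opening: 1.003
[0.7479148514688828, -0.4281356832445625, 1.7595476654690352, 2.154449951058016e-05, 1.8095815617997888, -0.8076951739226116]
time_s: 1.97
ee_pos: [0.3799, 0.0792, 0.2996]
eef_rot: [-0.439, 3.11, 0.0]
contact_force: [-0.1, 0.5, 0.1]
opening: 0.999
[0.1101132406259601, -0.3475994014915328, 1.6409419681819186, 0.00011676839472081586, 1.8477179422342345, -1.7413528674123189]
time_s: 2.3
ee_pos: [0.3783, 0.0799, 0.2992]
eef_rot: [-0.393, 2.798, 0.063]
contact_force: [-0.9, 0.1, -0.7]
opening: 0.998
[0.06573097642862459, -0.617403601665854, 1.8515601339245011, 0.06616396523800516, 1.5951546910606687, -1.7718746464857582]
[[-0.913 -0.275  0.302  0.378]
 [-0.261  0.961  0.086  0.08 ]
 [-0.314 -0.    -0.95   0.299]
 [ 0.     0.     0.     1.   ]]
```

```bash
cat > k.py <<'E'
from h import *
from scipy.optimize import least_squares
Q=[([1.18669325,.0528461772,1.40173636,-2.9e-05,1.68858584,-.0703],[.1619336,.49909954,.23846162]),
([0.7479148514688828,-0.4281356832445625,1.7595476654690352,2.15e-05,1.8095815617997888,-0.8077],[0.2395,0.2725,0.2695]),
([0.1101132406259601,-0.3475994014915328,1.6409419681819186,.00011676,1.8477179422342345,-1.7413528674123189],[0.3799,0.0792,0.2996]),
([0.06573097642862459,-0.617403601665854,1.8515601339245011,0.06616396523800516,1.5951546910606687,-1.7718746464857582],[.3783,.0799,.2992])]
def rx(a,ax): return Ro.from_euler(ax,a).as_matrix()
def fk(q,p):
    r0,h,L1,L2,L3,off,e=p
    R=rx(q[0],'z'); x=R@[r0,off,h]; R=R@rx(q[1],'y'); x=x+R@[0,0,L1]; R=R@rx(q[2],'y'); x=x+R@[e,0,L2]
    R=R@rx(q[3],'z')@rx(q[4],'y'); x=x+R@[0,0,L3]; return T(x,R@rx(q[5],'z'))
def fit():
    # e poorly determined: weak prior
    return least_squares(lambda p: np.r_[np.concatenate([(fk(q,p)[:3,3]-x) for q,x in Q]),1e-3*p[0],1e-3*p[6]],[0,.35,.4,.35,.2,.037,0]).x
P=fit()
E
python3 - <<'E'
from k import *
print(P.round(4)); 
for q,x in Q: print(((fk(q,P)[:3,3]-x)*1000).round(2))
print(fk(Q[3][0],P).round(3))
E
```

```text
[-2.000e-04  2.070e-01  3.530e-01  4.964e-01  2.726e-01  3.690e-02
  1.068e-01]
[ 0.   -0.   -0.01]
[-0.01  0.01  0.04]
[ 0.01 -0.04 -0.01]
[-0.01  0.03 -0.02]
[[ 0.275 -0.913  0.302  0.378]
 [-0.961 -0.261  0.086  0.08 ]
 [ 0.    -0.314 -0.95   0.299]
 [ 0.     0.     0.     1.   ]]
```

```bash
cat >> k.py <<'E'
LO=np.array([-2.9,-.91,.12,-1.06,.26,-2.93]); HI=np.array([2.9,2.17,2.37,4.2,2.73,2.93])
Z90=T([0,0,0],rx(np.pi/2,'z'))
def fkt(q): return fk(q,P)@Z90
def ik(Tt,q0):
    def res(q):
        M=fkt(q); return np.r_[(M[:3,3]-Tt[:3,3])*10,Ro.from_matrix(M[:3,:3].T@Tt[:3,:3]).as_rotvec()]
    s=least_squares(res,np.clip(q0,LO+1e-3,HI-1e-3),bounds=(LO,HI)); return s.x,np.abs(s.fun).max()
# cup
CTR=np.array([.516,.136]); FW=np.array([np.cos(PSI),np.sin(PSI)]); LEFT=np.array([-np.sin(PSI),np.cos(PSI)])
def tcp_pose(th,p0,d,hh,side=-1,lat=.0425,piv=None):
    """cup tipped th deg from lying; tool pitch p0 when lying; grasp pt d inside rim, hh above the lying wall"""
    pv=np.r_[CTR+FW*.041,0] if piv is None else piv
    fw=np.r_[FW,0]; up=np.array([0,0,1.]); a=np.radians(th)
    # lying: point at -(.082-d) fw, hh up ; tip: fw->? mouth(-fw)->up, up->fw
    s=-(.082-d); f2=s*np.cos(a)+hh*np.sin(a); z2=-s*np.sin(a)+hh*np.cos(a)
    G=pv+fw*f2+up*z2+np.r_[LEFT,0]*side*lat
    R=toolR(p0+th); return T(G+R[:,2]*.011,R)
E
python3 - <<'E'
from k import *
q0=state()["qpos"]; print(fkt(q0)[:3,3],cur()[:3,3])
for p0 in (105,115,120,125,130,135,140,145):
    q=q0.copy(); out=[]
    for th in range(0,91,15):
        q,e=ik(tcp_pose(th,p0,.018,.042),q); out.append((th,round(e,3),q.round(2).tolist()))
    print(p0,[o[1] for o in out]); 
    if p0 in(120,135): print(out[0],out[-1])
E
```

```text
[0.37829346 0.07993181 0.29918477] [0.37825598 0.07991578 0.2991624 ]
105 [np.float64(0.35), np.float64(0.085), np.float64(0.0), np.float64(0.0), np.float64(0.0), np.float64(0.0), np.float64(0.0)]
115 [np.float64(0.19), np.float64(0.0), np.float64(0.0), np.float64(0.0), np.float64(0.0), np.float64(0.0), np.float64(0.0)]
120 [np.float64(0.11), np.float64(0.0), np.float64(0.0), np.float64(0.0), np.float64(0.0), np.float64(0.0), np.float64(0.0)]
(0, np.float64(0.11), [-0.02, -0.17, 2.3, 1.21, 0.26, -2.93]) (90, np.float64(0.0), [0.16, 0.84, 0.82, -0.07, 2.0, -1.7])
125 [np.float64(0.03), np.float64(0.0), np.float64(0.0), np.float64(0.0), np.float64(0.0), np.float64(0.0), np.float64(0.0)]
130 [np.float64(0.0), np.float64(0.0), np.float64(0.0), np.float64(0.0), np.float64(0.0), np.float64(0.0), np.float64(0.0)]
135 [np.float64(0.0), np.float64(0.0), np.float64(0.0), np.float64(0.0), np.float64(0.0), np.float64(0.0), np.float64(0.0)]
(0, np.float64(0.0), [0.0, -0.17, 2.23, 0.57, 0.37, -2.3]) (90, np.float64(0.0), [0.17, 1.08, 0.53, -0.11, 2.31, -1.72])
140 [np.float64(0.0), np.float64(0.0), np.float64(0.0), np.float64(0.0), np.float64(0.0), np.float64(0.0), np.float64(0.0)]
145 [np.float64(0.0), np.float64(0.0), np.float64(0.0), np.float64(0.0), np.float64(0.0), np.float64(0.0), np.float64(0.0)]
```

```bash
python3 - <<'E'
from k import *
q0=state()["qpos"]
for p0 in (140,145):
    Tg=tcp_pose(0,p0,.014,.038)
    for up in (0,.08):
      q=q0.copy()
      for b in (.08,.06,.04,.02,0):
        A=Tg.copy(); A[:2,3]-=FW*b; A[2,3]+=up*(b>0)
        q,e=ik(A,q); print(p0,up,b,A[:3,3].round(3),round(e,3),q.round(2).tolist())
    for th in range(0,91,10):
        q,e=ik(tcp_pose(th,p0,.014,.038),q); print(th,round(e,3),q.round(2).tolist())
    
Tg=tcp_pose(0,140,.014,.038)
A=Tg.copy(); A[:2,3]-=FW*.07; A[2,3]+=.06
plan(A,10); A2=A.copy(); A2[2,3]-=.06; plan(A2,4,A); plan(Tg,7,A2)
f=grab_frame("top")
print("smallcup top",cast(f,np.array([[345,405],[262,508],[350,578],[436,472]])/6+[130,170]-.5,.05)[:,:2].round(3).tolist())
E
```

```text
140 0 0.08 [0.432 0.068 0.03 ] 0.059 [-0.06, -0.43, 2.37, 0.37, 0.63, -2.16]
140 0 0.06 [0.451 0.073 0.03 ] 0.0 [-0.04, -0.38, 2.36, 0.42, 0.52, -2.19]
140 0 0.04 [0.47  0.079 0.03 ] 0.0 [-0.02, -0.3, 2.3, 0.41, 0.5, -2.17]
140 0 0.02 [0.489 0.084 0.03 ] 0.0 [-0.0, -0.23, 2.25, 0.4, 0.47, -2.15]
140 0 0 [0.509 0.09  0.03 ] 0.0 [0.01, -0.16, 2.19, 0.39, 0.46, -2.13]
140 0.08 0.08 [0.432 0.068 0.11 ] 0.0 [-0.07, -0.67, 2.36, 0.31, 0.81, -2.06]
140 0.08 0.06 [0.451 0.073 0.11 ] 0.0 [-0.04, -0.57, 2.31, 0.3, 0.76, -2.04]
140 0.08 0.04 [0.47  0.079 0.11 ] 0.0 [-0.02, -0.49, 2.25, 0.29, 0.72, -2.03]
140 0.08 0.02 [0.489 0.084 0.11 ] 0.0 [-0.0, -0.41, 2.2, 0.28, 0.69, -2.01]
140 0.08 0 [0.509 0.09  0.03 ] 0.0 [0.01, -0.16, 2.19, 0.39, 0.46, -2.13]
0 0.0 [0.01, -0.16, 2.19, 0.39, 0.46, -2.13]
10 0.0 [0.04, -0.1, 2.05, 0.18, 0.69, -1.92]
20 0.0 [0.07, -0.01, 1.89, 0.09, 0.92, -1.82]
30 0.0 [0.09, 0.11, 1.72, 0.04, 1.13, -1.77]
40 0.0 [0.11, 0.25, 1.54, 0.0, 1.35, -1.74]
50 0.0 [0.13, 0.4, 1.35, -0.03, 1.56, -1.72]
60 0.0 [0.14, 0.57, 1.16, -0.05, 1.76, -1.71]
70 0.0 [0.15, 0.74, 0.95, -0.07, 
[... 899 characters left out ...]

10 0.0 [0.06, -0.06, 1.99, 0.13, 0.79, -1.87]
20 0.0 [0.08, 0.04, 1.83, 0.06, 1.02, -1.79]
30 0.0 [0.1, 0.17, 1.65, 0.02, 1.23, -1.75]
40 0.0 [0.12, 0.31, 1.47, -0.01, 1.44, -1.73]
50 0.0 [0.13, 0.47, 1.28, -0.04, 1.65, -1.71]
60 0.0 [0.15, 0.63, 1.08, -0.06, 1.86, -1.71]
70 0.0 [0.16, 0.81, 0.87, -0.08, 2.07, -1.71]
80 0.0 [0.16, 1.0, 0.63, -0.11, 2.29, -1.72]
90 0.0 [0.17, 1.22, 0.35, -0.15, 2.52, -1.76]
 10 rows: [0.0048, -0.0027, 0.0213] [-0.0, -2.17, -0.0] | mm 22.0 deg 2.17
 4 rows: [0.0096, 0.0, 0.0115] [0.0, -0.0, -0.0] | mm 15.0 deg 0.00
 7 rows: [-0.0077, 0.0, 0.0064] [0.0, -0.0, -0.0] | mm 10.0 deg 0.00
smallcup top [[0.435, 0.197], [0.385, 0.235], [0.352, 0.192], [0.403, 0.152]]
```

```bash
python3 - <<'E'
from k import *
Tg=tcp_pose(0,140,.014,.038)
A=Tg.copy(); A[:2,3]-=FW*.055; A[2,3]+=.06
plan(A,10); A2=A.copy(); A2[2,3]-=.06; plan(A2,5,A); plan(Tg,6,A2)
E
```

```text
10 rows: [0.0034, -0.0026, 0.0221] [-0.0, -2.2, -0.0] | mm 22.5 deg 2.20
 5 rows: [0.0077, -0.0, 0.0092] [0.0, -0.0, -0.0] | mm 12.0 deg 0.00
 6 rows: [-0.007, -0.0, 0.0059] [0.0, -0.0, -0.0] | mm 9.2 deg 0.00
```

```bash
python3 -m handwheel '[0.0034,-0.0026,0.0221,0,-2.2,0,0.0034,-0.0026,0.0221,0,-2.2,0,0.0034,-0.0026,0.0221,0,-2.2,0,0.0034,-0.0026,0.0221,0,-2.2,0,0.0034,-0.0026,0.0221,0,-2.2,0,0.0034,-0.0026,0.0221,0,-2.2,0,0.0034,-0.0026,0.0221,0,-2.2,0,0.0034,-0.0026,0.0221,0,-2.2,0,0.0034,-0.0026,0.0221,0,-2.2,0,0.0034,-0.0026,0.0221,0,-2.2,0]' 0.2 30
python3 -m handwheel '[0.0077,0,0.0092,0,0,0,0.0077,0,0.0092,0,0,0,0.0077,0,0.0092,0,0,0,0.0077,0,0.0092,0,0,0,0.0077,0,0.0092,0,0,0,0,0,0,0,0,0]'
python3 - <<'E'
from k import *
f=grab_frame("top"); g=grab_frame("side"); w=grab_frame("wrist")
a=cv2.resize(f["img"][140:270,130:300],None,fx=3,fy=3); b=cv2.resize(g["img"][90:220,130:300],None,fx=3,fy=3)
cv2.imwrite("pics/a1.png",np.vstack([np.hstack([a,b])])[:, :1020][:, ::1,::-1][:390,:]); 
im=cv2.imread("pics/a1.png"); cv2.imwrite("pics/a1.png",cv2.resize(im,(800,306)))
cv2.imwrite("pics/w1.png",w["img"][:,:,::-1])
Tg=tcp_pose(0,140,.014,.038); plan(Tg,6); print(cur()[:3,3],state()["qpos"].round(2))
E
```

```text
time_s: 3.18
ee_pos: [0.4572, 0.0757, 0.0885]
eef_rot: [-0.342, 2.424, 0.124]
contact_force: [0.6, 0.5, -0.1]
opening: 0.401
time_s: 3.68
ee_pos: [0.4554, 0.076, 0.0264]
eef_rot: [-0.343, 2.431, 0.127]
contact_force: [-0.1, -0.4, -0.9]
opening: 0.401
 6 rows: [-0.0068, -0.0001, 0.0057] [0.01, -0.01, 0.01] | mm 8.9 deg 0.01
[0.45717625 0.0757589  0.02978945] [-0.03 -0.35  2.34  0.41  0.52 -2.18]
```

View pics/a1.png

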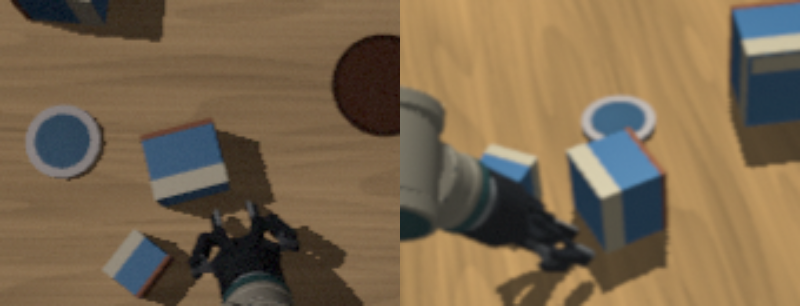

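View pics/w1.png

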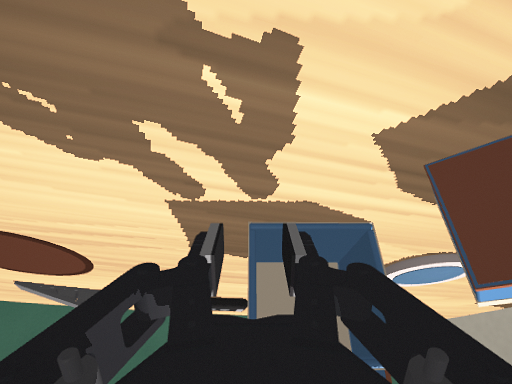

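The wrist view shows the jaws straddling the right wall, which lies at about column 250 between the fingers at 215 and 290. I'll go in and close.

```bash
python3 -m handwheel '[-0.0068,0,0.0057,0,0,0,-0.0068,0,0.0057,0,0,0,-0.0068,0,0.0057,0,0,0,-0.0068,0,0.0057,0,0,0,-0.0068,0,0.0057,0,0,0,-0.0068,0,0.0057,0,0,0,0,0,0,0,0,0,0,0,0,0,0,0]' - 
python3 -c "
from k import *
w=grab_frame('wrist');cv2.imwrite('pics/w2.png',w['img'][:,:,::-1]);f=grab_frame('top');crop(f,'t2.png',170,160,260,230,7)
print(tcp_pose(0,140,.014,.038)[:3,3])"
```

```text
time_s: 4.5
ee_pos: [0.5084, 0.0904, 0.0302]
eef_rot: [-0.342, 2.423, 0.124]
contact_force: [-0.7, 1.8, -0.3]
opening: 0.401
[0.50855728 0.08965311 0.02957351]
```

View pics/w2.png

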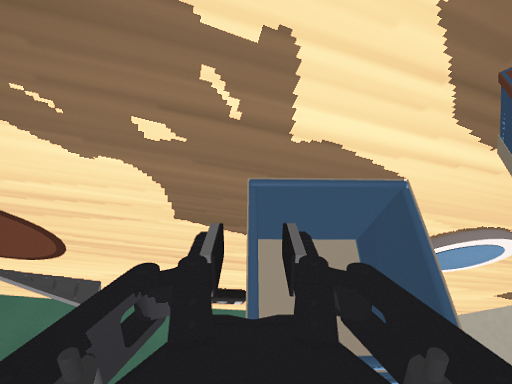

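View pics/t2.png

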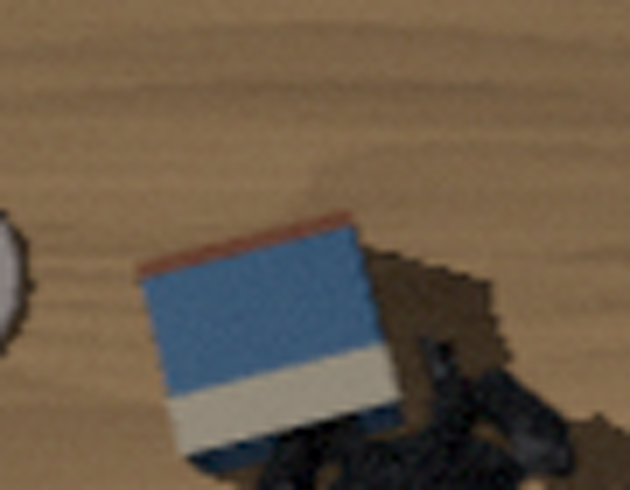

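```bash
python3 -m handwheel '[0,0,0,0,0,0,0,0,0,0,0,0,0,0,0,0,0,0,0,0,0,0,0,0,0,0,0,0,0,0,0,0,0,0,0,0]' 1 40
python3 -c "
from k import *
f=grab_frame('top');crop(f,'t3.png',170,160,260,230,7); print(state()['contact_force'].round(2),state()['ft_torque'].round(2),cur()[:3,3])
q=state()['qpos']
# pivot screw, per 5 deg
T0=cur(); 
for pz in (0,):
  pv=np.r_[CTR+FW*.041,0]; ax=np.r_[LEFT,0]
  for st in(2,4):
    Rr=Ro.from_rotvec(ax*np.radians(st)).as_matrix(); M=T(pv-Rr@pv,Rr)
    plan(M@T0,1,T0,lab=str(st))
"
```

```text
time_s: 5.1
ee_pos: [0.5078, 0.0901, 0.0296]
eef_rot: [-0.341, 2.423, 0.124]
contact_force: [-5.1, -2.3, 4.7]
opening: 0.055
[-5.34 -2.68  4.47] [-0.24  0.44 -0.09] [0.50779954 0.09003784 0.02951501]
2 1 rows: [-0.0022, -0.0, -0.0009] [-0.0, 2.0, 0.0] | mm 2.4 deg 2.00
4 1 rows: [-0.0044, -0.0, -0.0018] [-0.0, 4.0, 0.0] | mm 4.8 deg 4.00
```

View pics/t3.png

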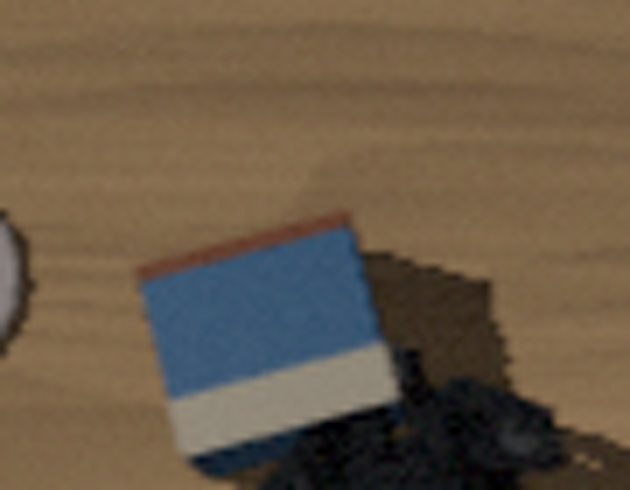

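```bash
sed -i 's/p.round(4)/p.round(5)/' h.py; cat >> k.py <<'E'
def tip(st,pv=None,T0=None):
    T0=cur() if T0 is None else T0
    pv=np.r_[CTR+FW*.041,0] if pv is None else pv; ax=np.r_[LEFT,0]
    Rr=Ro.from_rotvec(ax*np.radians(st)).as_matrix(); M=T(pv-Rr@pv,Rr); plan(M@T0,1,T0,lab="tip%g"%st)
E
python3 -c "
from k import *
tip(2);tip(2,T0=tcp_pose(0,140,.014,.038))"
```

```text
tip2 1 rows: [-0.00219, -0.0, -0.00095] [-0.0, 2.0, 0.0] | mm 2.4 deg 2.00
tip2 1 rows: [-0.00217, 0.0, -0.00093] [-0.0, 2.0, -0.0] | mm 2.4 deg 2.00
```

```bash
python3 -m handwheel '[-0.00218,0,-0.00094,0,2,0,-0.00218,0,-0.00094,0,2,0,-0.00218,0,-0.00094,0,2,0,-0.00218,0,-0.00094,0,2,0,-0.00218,0,-0.00094,0,2,0,-0.00218,0,-0.00094,0,2,0,-0.00218,0,-0.00094,0,2,0,-0.00218,0,-0.00094,0,2,0,-0.00218,0,-0.00094,0,2,0,-0.00218,0,-0.00094,0,2,0]'
cat > look.py <<'E'
import sys
from k import *
n=sys.argv[1]
f=grab_frame('top');g=grab_frame('side')
a=cv2.resize(f['img'][130:250,150:290],(700,600),interpolation=cv2.INTER_CUBIC)
b=cv2.resize(g['img'][100:220,160:300],(700,600),interpolation=cv2.INTER_CUBIC)
cv2.imwrite(f'pics/{n}.png',cv2.resize(np.hstack([a,b])[:,:,::-1],(800,343)))
s=state();print(s['contact_force'].round(1),s['ft_torque'].round(2),cur()[:3,3].round(4),np.degrees(np.arctan2(*(cur()[[0,2],2]))).round(1),s['opening'])
E
python3 look.py r1; python3 -c "
from k import *
print(tcp_pose(20,140,.014,.038)[:3,3])"
```

```text
time_s: 5.98
ee_pos: [0.5211, 0.0939, 0.0488]
eef_rot: [-0.39, 2.77, 0.068]
contact_force: [-0.7, -1.0, 0.9]
opening: 0.053
[-0.9 -3.4  2.2] [-0.6  -0.02 -0.24] [0.5216 0.094  0.0488] 160.7 0.051938610554980544
[0.52181233 0.09345393 0.04862907]
```

View pics/r1.png

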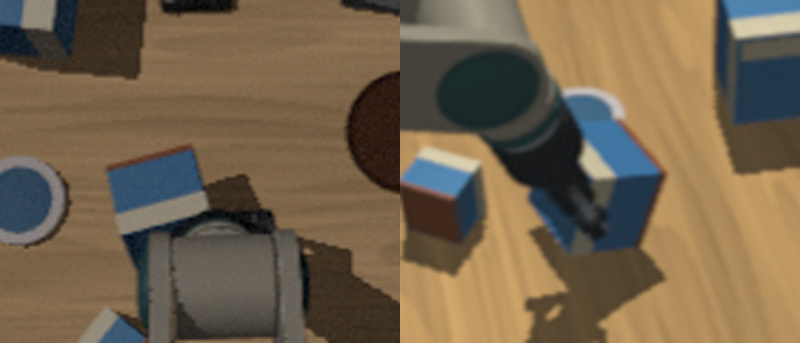

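The side view shows the mouth end lifting and the grip holding. Forces are small, so I'll continue.

```bash
python3 -m handwheel '[-0.00218,0,-0.00094,0,2,0,-0.00218,0,-0.00094,0,2,0,-0.00218,0,-0.00094,0,2,0,-0.00218,0,-0.00094,0,2,0,-0.00218,0,-0.00094,0,2,0,-0.00218,0,-0.00094,0,2,0,-0.00218,0,-0.00094,0,2,0,-0.00218,0,-0.00094,0,2,0,-0.00218,0,-0.00094,0,2,0,-0.00218,0,-0.00094,0,2,0]'
python3 -m handwheel '[-0.00218,0,-0.00094,0,2,0,-0.00218,0,-0.00094,0,2,0,-0.00218,0,-0.00094,0,2,0,-0.00218,0,-0.00094,0,2,0,-0.00218,0,-0.00094,0,2,0,-0.00218,0,-0.00094,0,2,0,-0.00218,0,-0.00094,0,2,0,-0.00218,0,-0.00094,0,2,0,-0.00218,0,-0.00094,0,2,0,-0.00218,0,-0.00094,0,2,0]'
python3 look.py r2; python3 -c "
from k import *
print(tcp_pose(60,140,.014,.038)[:3,3])"
```

```text
time_s: 6.92
ee_pos: [0.54, 0.0991, 0.062]
eef_rot: [0.437, -3.111, 0.0]
contact_force: [-0.3, -1.5, 2.7]
opening: 0.048
time_s: 7.75
ee_pos: [0.5622, 0.1054, 0.0681]
eef_rot: [0.389, -2.768, 0.069]
contact_force: [0.4, -2.0, 4.7]
opening: 0.047
[-1.2 -2.4  6.7] [-0.48  0.57  0.02] [0.5624 0.1053 0.068 ] -160.7 0.05307283424720015
[0.56246107 0.10510977 0.06755311]
```

View pics/r2.png

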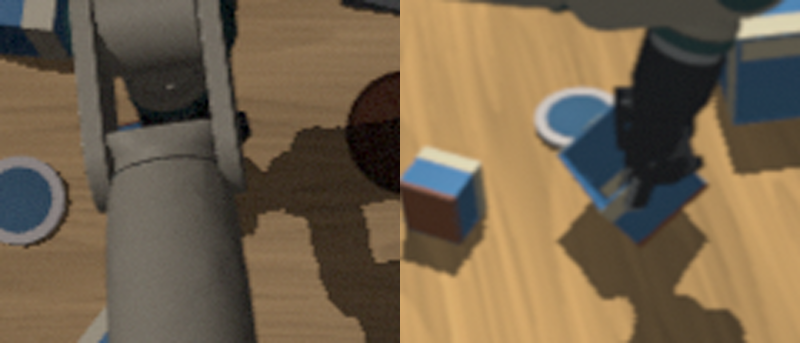

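```bash
cat >> k.py <<'E'
def cupcorners(th,side=-.045,piv=None):
    pv=np.r_[CTR+FW*.041,0] if piv is None else piv
    fw=np.r_[FW,0]; up=np.array([0,0,1.]); a=np.radians(th); out=[]
    for s,hh in((0,0),(0,.09),(-.082,.09),(-.082,0)):
        out.append(pv+fw*(s*np.cos(a)+hh*np.sin(a))+up*(-s*np.sin(a)+hh*np.cos(a))+np.r_[LEFT,0]*side)
    return np.array(out)
E
python3 - <<'E'
from k import *
g=grab_frame("side")
im=cv2.resize(g["img"][110:210,180:300,::-1].copy(),None,fx=6,fy=6,interpolation=cv2.INTER_CUBIC)
for th,c in((60,(0,0,255)),(50,(0,255,0))):
    p=proj(g,cupcorners(th)); cv2.polylines(im,[((p-[180,110]+.5)*6).astype(np.int32)],True,c,1)
cv2.imwrite("pics/r2b.png",im)
E
```

```text
(no output)
```

View pics/r2b.png

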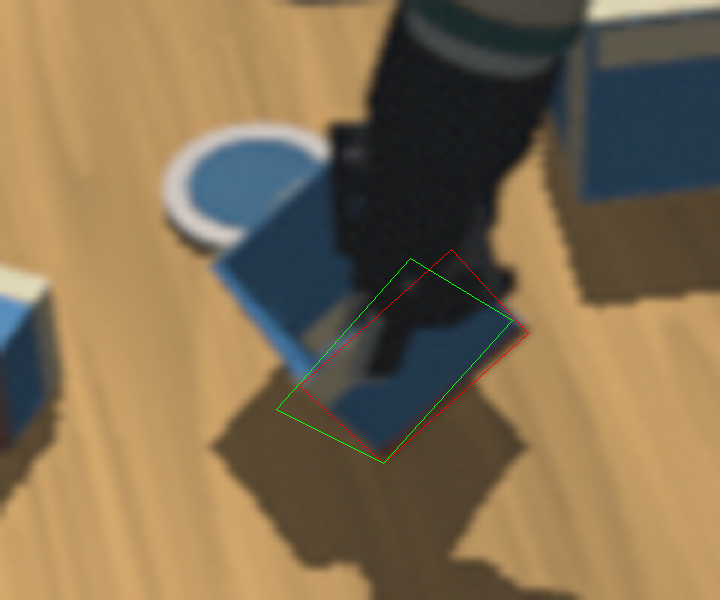

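The overlay of the predicted 60° outline (red) matches the cup. I'll continue, slower.

```bash
python3 -m handwheel '[-0.00164,0,-0.0007,0,1.5,0,-0.00164,0,-0.0007,0,1.5,0,-0.00164,0,-0.0007,0,1.5,0,-0.00164,0,-0.0007,0,1.5,0,-0.00164,0,-0.0007,0,1.5,0,-0.00164,0,-0.0007,0,1.5,0,-0.00164,0,-0.0007,0,1.5,0,-0.00164,0,-0.0007,0,1.5,0,-0.00164,0,-0.0007,0,1.5,0,-0.00164,0,-0.0007,0,1.5,0]'
python3 -m handwheel '[-0.00109,0,-0.00047,0,1,0,-0.00109,0,-0.00047,0,1,0,-0.00109,0,-0.00047,0,1,0,-0.00109,0,-0.00047,0,1,0,-0.00109,0,-0.00047,0,1,0,-0.00109,0,-0.00047,0,1,0,-0.00109,0,-0.00047,0,1,0,-0.00109,0,-0.00047,0,1,0,-0.00109,0,-0.00047,0,1,0,-0.00109,0,-0.00047,0,1,0]'
python3 look.py r3; python3 - <<'E'
from k import *
M=cur(); print(tcp_pose(85,140,.014,.038)[:3,3], "pitch",np.degrees(np.arctan2(M[:2,2]@FW,M[2,2])))
g=grab_frame("side")
im=cv2.resize(g["img"][100:200,180:300,::-1].copy(),None,fx=6,fy=6,interpolation=cv2.INTER_CUBIC)
for th,c in((85,(0,0,255)),(90,(0,255,0))):
    p=proj(g,cupcorners(th)); cv2.polylines(im,[((p-[180,100]+.5)*6).astype(np.int32)],True,c,1)
cv2.imwrite("pics/r3b.png",im)
E
```

```text
time_s: 8.73
ee_pos: [0.5794, 0.1102, 0.0673]
eef_rot: [0.353, -2.511, 0.111]
contact_force: [1.7, -2.3, 5.0]
opening: 0.055
time_s: 9.57
ee_pos: [0.5903, 0.1134, 0.0642]
eef_rot: [0.329, -2.339, 0.136]
contact_force: [3.5, -2.4, 6.4]
opening: 0.048
[ 3.3 -2.8  7.8] [-0.36  0.45  0.34] [0.5905 0.1134 0.0642] -136.2 0.05123803009986096
[0.5903414  0.11310433 0.06327498] pitch -135.09212313489178
```

View pics/r3b.png

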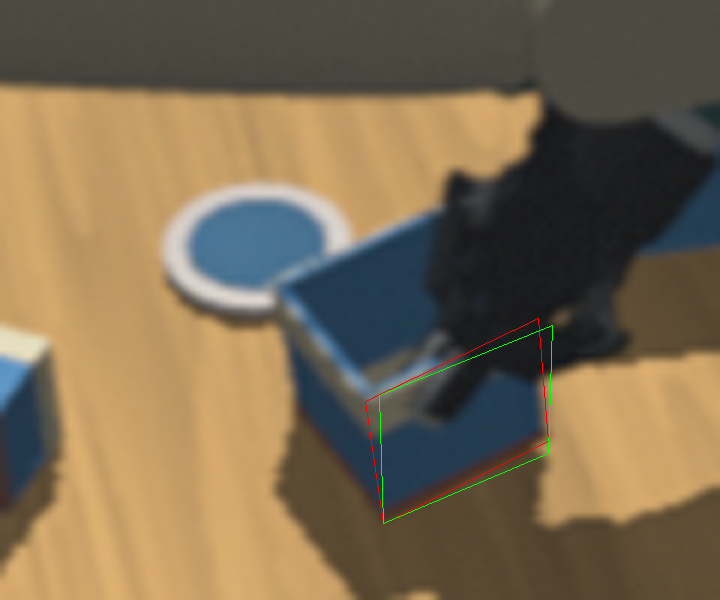

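```bash
python3 -m handwheel '[-0.00055,0,-0.00023,0,0.5,0,-0.00055,0,-0.00023,0,0.5,0,-0.00055,0,-0.00023,0,0.5,0,-0.00055,0,-0.00023,0,0.5,0,-0.00055,0,-0.00023,0,0.5,0,-0.00055,0,-0.00023,0,0.5,0]'
python3 -c "
from station import state; s=state(); print(s['ft_torque'].round(2))"
python3 -m handwheel '[-0.00055,0,-0.00023,0,0.5,0,-0.00055,0,-0.00023,0,0.5,0,-0.00055,0,-0.00023,0,0.5,0,-0.00055,0,-0.00023,0,0.5,0,0,0,0,0,0,0,0,0,0,0,0,0]'
python3 look.py r4; python3 - <<'E'
from k import *
M=cur(); print(tcp_pose(90,140,.014,.038)[:3,3], "pitch",np.degrees(np.arctan2(M[:2,2]@FW,M[2,2])))
g=grab_frame("side")
im=cv2.resize(g["img"][100:200,180:300,::-1].copy(),None,fx=6,fy=6,interpolation=cv2.INTER_CUBIC)
for th,c in((88,(0,0,255)),(90,(0,255,0))):
    p=proj(g,cupcorners(th)); cv2.polylines(im,[((p-[180,100]+.5)*6).astype(np.int32)],True,c,1)
cv2.imwrite("pics/r4b.png",im)
E
```

```text
time_s: 10.22
ee_pos: [0.5935, 0.1143, 0.063]
eef_rot: [0.322, -2.288, 0.143]
contact_force: [4.2, -1.6, 6.5]
opening: 0.049
[-0.31  0.26  0.31]
time_s: 10.72
ee_pos: [0.5956, 0.1149, 0.062]
eef_rot: [0.317, -2.254, 0.147]
contact_force: [4.1, -1.7, 8.1]
opening: 0.048
[ 4.2 -1.7  7.1] [-0.31  0.3   0.38] [0.5956 0.1149 0.062 ] -131.3 0.05106131036434316
[0.5955542  0.11459907 0.06092934] pitch -130.15128018942616
```

View pics/r4b.png

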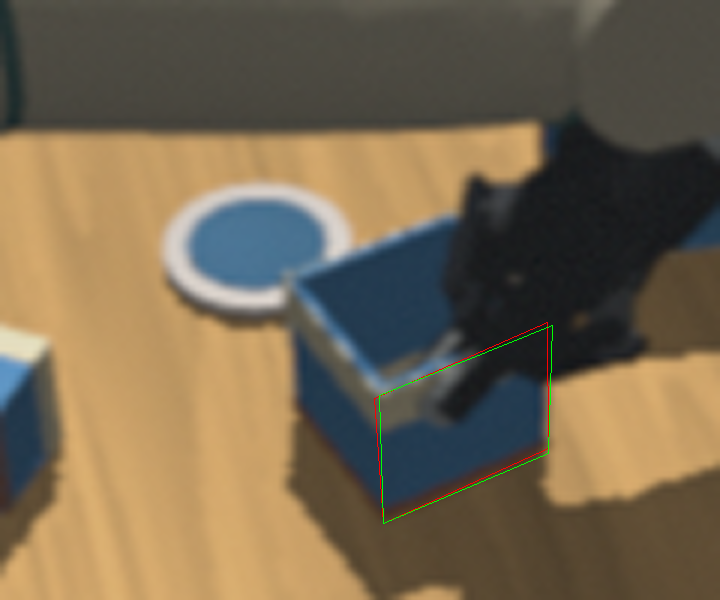

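```bash
python3 -m handwheel '[-0.00055,0,-0.00023,0,0.5,0,0,0,0,0,0,0]'
python3 -c "
from station import state; s=state(); print(s['ft_torque'].round(2))"
python3 -m handwheel '[-0.00055,0,-0.00023,0,0.5,0,0,0,0,0,0,0]'
python3 -c "
from station import state; s=state(); print(s['ft_torque'].round(2))"
python3 -m handwheel '[-0.00055,0,-0.00023,0,0.5,0,0,0,0,0,0,0]'
python3 -c "
from station import state; s=state(); print(s['ft_torque'].round(2))"
python3 - <<'E'
from k import *
g=grab_frame("side"); crop(g,"r5.png",180,100,300,200,6)
E
```

```text
time_s: 11.03
ee_pos: [0.596, 0.115, 0.0619]
eef_rot: [0.315, -2.244, 0.148]
contact_force: [1.1, -2.5, 7.0]
opening: 0.051
[-0.39  0.49  0.37]
time_s: 11.2
ee_pos: [0.5961, 0.115, 0.0621]
eef_rot: [0.313, -2.233, 0.15]
contact_force: [-3.2, -4.8, 11.7]
opening: 0.051
[-0.48  0.89  0.42]
time_s: 11.37
ee_pos: [0.5966, 0.1151, 0.0625]
eef_rot: [0.312, -2.224, 0.151]
contact_force: [-5.3, -5.2, 14.9]
opening: 0.05
[-0.6   1.35  0.44]
```

View pics/r5.png

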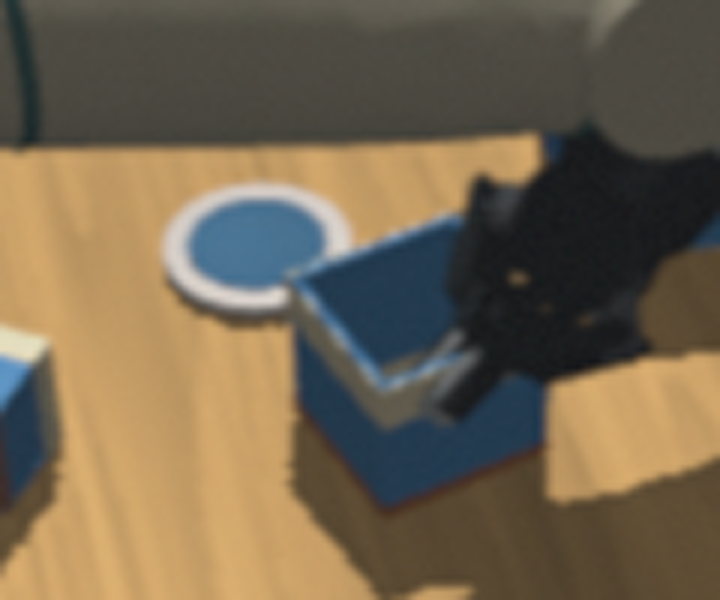

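The torque jumped from 0.3 to 1.35 N·m, so the base has landed. I'll back off 1°, release, and let it stand.

```bash
python3 -m handwheel '[0.00055,0,0.00023,0,-0.5,0,0.00055,0,0.00023,0,-0.5,0,0,0,0,0,0,0]'
python3 -c "
from station import state; s=state(); print(s['ft_torque'].round(2))"
python3 -m handwheel '[0,0,0,0,0,0,0,0,0,0,0,0,0,0,0,0,0,0,0,0,0,0,0,0,0,0,0,0,0,0,0,0,0,0,0,0]' 0.3
python3 look.py r6; python3 - <<'E'
from k import *
w=grab_frame("wrist");cv2.imwrite("pics/w6.png",w["img"][:,:,::-1])
E
```

```text
time_s: 11.67
ee_pos: [0.596, 0.115, 0.0619]
eef_rot: [0.316, -2.245, 0.148]
contact_force: [4.3, -2.1, 7.6]
opening: 0.052
[-0.31  0.27  0.37]
time_s: 12.17
ee_pos: [0.5955, 0.1155, 0.0602]
eef_rot: [0.316, -2.242, 0.149]
contact_force: [0.2, -0.2, -0.2]
opening: 0.352
[-0.5 -0.6  0. ] [ 0.07 -0.42 -0.02] [0.5955 0.1154 0.0604] -130.6 0.3513156410480522
```

View pics/r6.png

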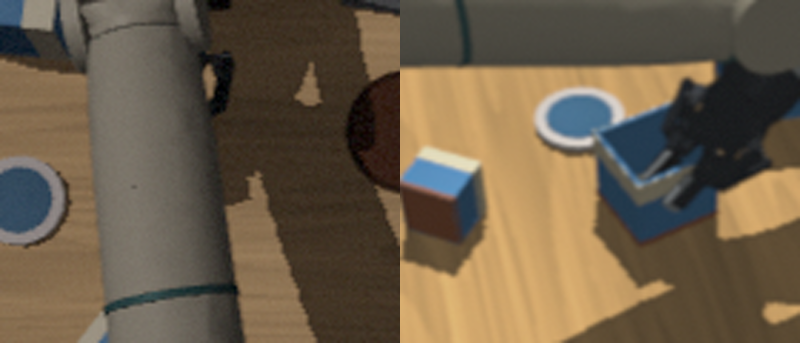

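View pics/w6.png

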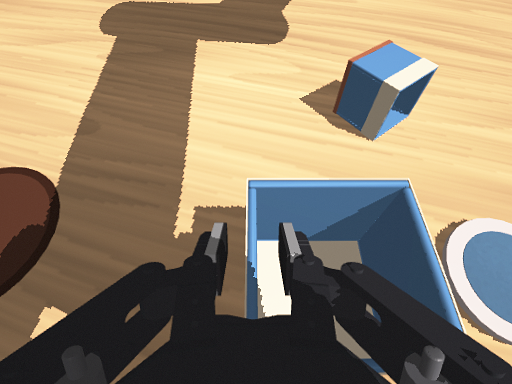

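```bash
python3 - <<'E'
from k import *
q=state()["qpos"]; M=cur(); print(q.round(2))
for n,(dz,pt) in enumerate(((.03,230),(.05,225),(.08,220),(.12,200),(.15,180))):
    A=T(M[:3,3]+[0,0,dz],toolR(pt)); q,e=ik(A,q); print(dz,pt,e.round(4),q.round(2))
B=T(M[:3,3]+[0,0,.07],M[:3,:3]); plan(B,6)
C=T(M[:3,3]+np.r_[-.02*FW,.15],toolR(180)); plan(C,10,B); q,e=ik(B,state()["qpos"]); print(e)
E
```

```text
[ 0.17  1.15  0.45 -0.13  2.42 -1.74]
0.03 230 0.0 [ 0.17  1.11  0.44 -0.13  2.45 -1.75]
0.05 225 0.0 [ 0.17  1.01  0.53 -0.12  2.38 -1.73]
0.08 220 0.0 [ 0.16  0.91  0.6  -0.1   2.33 -1.73]
0.12 200 0.0 [ 0.15  0.59  0.9  -0.05  2.   -1.71]
0.15 180 0.0 [ 0.13  0.29  1.19 -0.    1.66 -1.72]
 6 rows: [0.009, 0.0, -0.00742] [0.0, -0.0, -0.0] | mm 11.7 deg 0.00
 10 rows: [0.00568, 0.0, -0.00635] [-0.0, -5.05, 0.0] | mm 8.5 deg 5.05
2.1764418415721718e-15
```

```bash
python3 -m handwheel '[0.009,0,-0.0074,0,0,0,0.009,0,-0.0074,0,0,0,0.009,0,-0.0074,0,0,0,0.009,0,-0.0074,0,0,0,0.009,0,-0.0074,0,0,0,0.009,0,-0.0074,0,0,0]'
python3 -m handwheel '[0.0057,0,-0.0063,0,-5,0,0.0057,0,-0.0063,0,-5,0,0.0057,0,-0.0063,0,-5,0,0.0057,0,-0.0063,0,-5,0,0.0057,0,-0.0063,0,-5,0,0.0057,0,-0.0063,0,-5,0,0.0057,0,-0.0063,0,-5,0,0.0057,0,-0.0063,0,-5,0,0.0057,0,-0.0063,0,-5,0,0.0057,0,-0.0063,0,-5,0]'
python3 - <<'E'
from k import *
print(cur().round(3))
w=grab_frame("wrist");cv2.imwrite("pics/w7.png",w["img"][:,:,::-1]); g=grab_frame("side"); crop(g,"s7.png",180,100,300,200,6)
print(w["k1"],w["mtx"][0])
E
```

```text
time_s: 12.82
ee_pos: [0.5956, 0.1154, 0.1324]
eef_rot: [0.316, -2.244, 0.149]
contact_force: [0.3, -0.4, -0.2]
opening: 0.349
time_s: 13.65
ee_pos: [0.5761, 0.1097, 0.2124]
eef_rot: [0.438, -3.109, 0.001]
contact_force: [-0.0, 0.5, 0.3]
opening: 0.35
[[-0.961 -0.276 -0.002  0.576]
 [-0.276  0.961 -0.001  0.11 ]
 [ 0.002 -0.    -1.     0.212]
 [ 0.     0.     0.     1.   ]]
-0.03995423615914843 [269.64910496   0.         252.62932719]
```

View pics/w7.png

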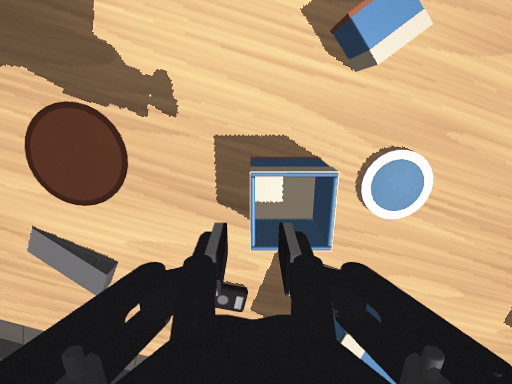

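View pics/s7.png

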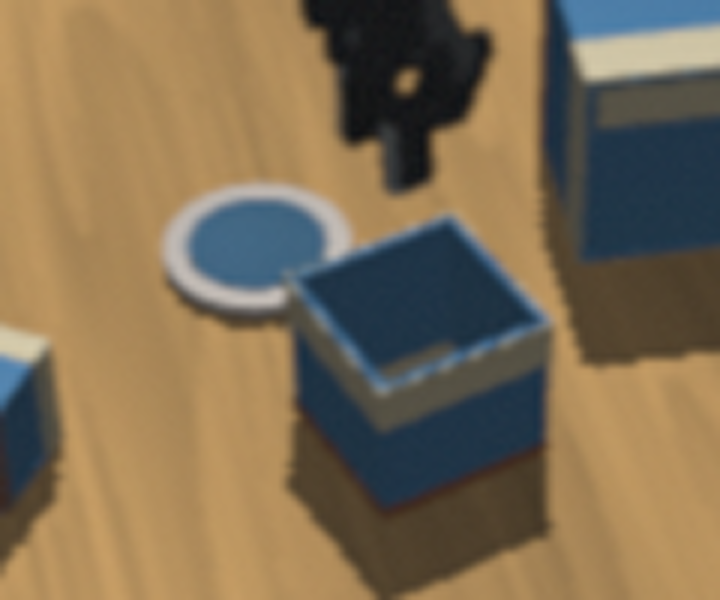

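The cup is standing. Now I'll measure its position and plan the slide.

```bash
python3 - <<'E'
from k import *
g=grab_frame("side"); w=grab_frame("wrist")
a=np.array([[288,275],[452,215],[551,325],[381,392]])/6+[180,100]-.5
b=[[250,171.5],[338,171.5],[331,249.5],[252,250]]
for F,p in((g,a),(w,b)):
    Pp=cast(F,p,.082)[:,:2]; print(Pp.round(3).tolist(),Pp.mean(0).round(4)); e=[np.linalg.norm(Pp[i]-Pp[(i+1)%4]).round(4) for i in range(4)]; print(e)
    v=Pp[2]-Pp[1];print(np.degrees(np.arctan2(v[1],v[0])))
print("model",CTR+FW*.086)
# spot in wrist frame
im=w["img"].astype(int); m=((im.sum(2)<230)&(im[:,:,0]>im[:,:,2]+10)).astype(np.uint8); m[:,140:]=0; m[:95]=0;m[215:]=0
c=max(cv2.findContours(m,0,1)[0],key=cv2.contourArea).reshape(-1,2); Pp=cast(w,c,0)[:,:2]; print("spot wrist",cv2.minEnclosingCircle(Pp.astype(np.float32)))
# other objects for clearance
f=grab_frame("top")
print("coaster/fob/wedge/pen",cast(f,[[157,200],[219,128],[290,128],[358,210]],.01)[:,:2].round(3).tolist())
E
```

```text
[[0.546, 0.193], [0.63, 0.215], [0.654, 0.129], [0.569, 0.106]] [0.5995 0.161 ]
[np.float64(0.0869), np.float64(0.0892), np.float64(0.0879), np.float64(0.09)]
-74.40532835267922
[[0.568, 0.104], [0.543, 0.19], [0.628, 0.215], [0.653, 0.131]] [0.598 0.16 ]
[np.float64(0.0894), np.float64(0.0891), np.float64(0.0879), np.float64(0.0895)]
16.25374827092913
model [0.59866851 0.15970481]
spot wrist ((0.6313768029212952, -0.11965811252593994), 0.0698603093624115)
coaster/fob/wedge/pen [[0.549, 0.298], [0.781, 0.114], [0.784, -0.11], [0.524, -0.316]]
```

```bash
python3 - <<'E'
from k import *
f=grab_frame("top"); print("big cup (top px) at .11:",cast(f,[[178,150],[135,148],[181,105]],.11)[:,:2].round(3).tolist())
c=np.array([.598,.160]); gp=c+LEFT*.0425; print(gp)
A=T(np.r_[gp,.14],toolR(180)); B=T(np.r_[gp,.058],toolR(180)); plan(A,6); plan(B,5,A)
q=state()["qpos"]; q,e=ik(A,q); q,e2=ik(B,q); print(e,e2,q.round(2))
d=np.array([.6313,-.1188])-c; D=B.copy(); D[:2,3]+=d; plan(D,30,B); q,e=ik(D,q); print(e,q.round(2))
E
```

```text
big cup (top px) at .11: [[0.68, 0.224], [0.684, 0.347], [0.816, 0.22]]
[0.58628541 0.20085362]
 6 rows: [-0.00581, 0.01413, 0.01165] [0.0, -0.1, 0.0] | mm 19.2 deg 0.10
 5 rows: [0.0, 0.0, 0.0164] [0.0, 0.0, -0.0] | mm 16.4 deg 0.00
2.0479668209583626e-14 1.734723475976807e-15 [ 0.27  0.44  1.31 -0.    1.39 -1.58]
 30 rows: [0.00149, -0.00924, -0.0] [0.0, 0.0, -0.0] | mm 9.4 deg 0.00
2.626878971022176e-14 [-0.18  0.45  1.3   0.    1.39 -2.03]
```

```bash
python3 -m handwheel '[-0.0058,0.0141,0.0117,0,-0.1,0,-0.0058,0.0141,0.0117,0,-0.1,0,-0.0058,0.0141,0.0117,0,-0.1,0,-0.0058,0.0141,0.0117,0,-0.1,0,-0.0058,0.0141,0.0117,0,-0.1,0,-0.0058,0.0141,0.0117,0,-0.1,0,0,0,0,0,0,0]' 0.2
python3 - <<'E'
from k import *
w=grab_frame("wrist");cv2.imwrite("pics/w8.png",w["img"][:,:,::-1]); print(cur()[:3].round(4))
B=T([.5863,.2009,.058],toolR(180)); plan(B,5)
E
```

```text
time_s: 14.53
ee_pos: [0.5844, 0.2038, 0.1358]
eef_rot: [0.442, -3.107, -0.001]
contact_force: [0.1, 0.4, 0.1]
opening: 0.402
[[-9.605e-01 -2.784e-01 -2.000e-03  5.850e-01]
 [-2.784e-01  9.605e-01 -4.000e-04  2.024e-01]
 [ 2.000e-03  2.000e-04 -1.000e+00  1.374e-01]]
 5 rows: [-0.00019, -0.00036, 0.01588] [0.0, -0.02, 0.03] | mm 15.9 deg 0.04
```

View pics/w8.png

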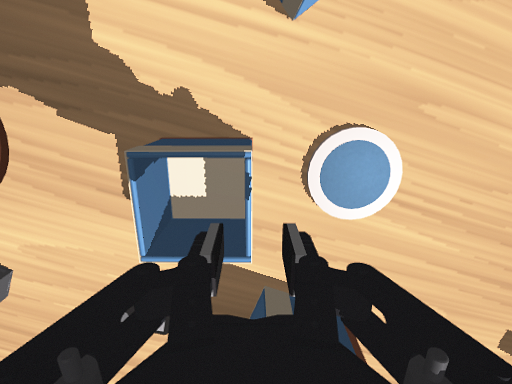

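```bash
python3 -m handwheel '[-0.0002,-0.0003,0.0159,0,0,0,-0.0002,-0.0003,0.0159,0,0,0,-0.0002,-0.0003,0.0159,0,0,0,-0.0002,-0.0003,0.0159,0,0,0,-0.0002,-0.0003,0.0159,0,0,0,0,0,0,0,0,0,0,0,0,0,0,0]' 
python3 -m handwheel '[0,0,0,0,0,0,0,0,0,0,0,0,0,0,0,0,0,0,0,0,0,0,0,0,0,0,0,0,0,0,0,0,0,0,0,0]' 1 40
python3 look.py s1; python3 - <<'E'
from k import *
print(state()["time_s"])
w=grab_frame("wrist");cv2.imwrite("pics/w9.png",w["img"][:,:,::-1])
E
```

```text
time_s: 15.17
ee_pos: [0.5874, 0.1991, 0.0604]
eef_rot: [-0.437, 3.11, 0.0]
contact_force: [1.2, 0.4, 0.2]
opening: 0.399
time_s: 15.67
ee_pos: [0.5884, 0.2, 0.0624]
eef_rot: [-0.437, 3.106, 0.002]
contact_force: [-1.1, 1.4, 6.5]
opening: 0.051
[-1.1  1.   6.7] [ 0.24  0.11 -0.08] [0.5884 0.2    0.0625] 179.7 0.04875280987620285
15.7667
```

View pics/w9.png

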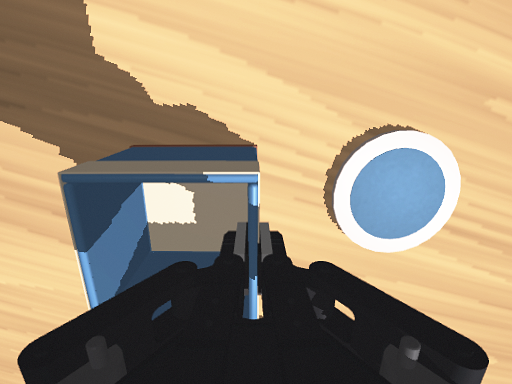

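View pics/s1.png

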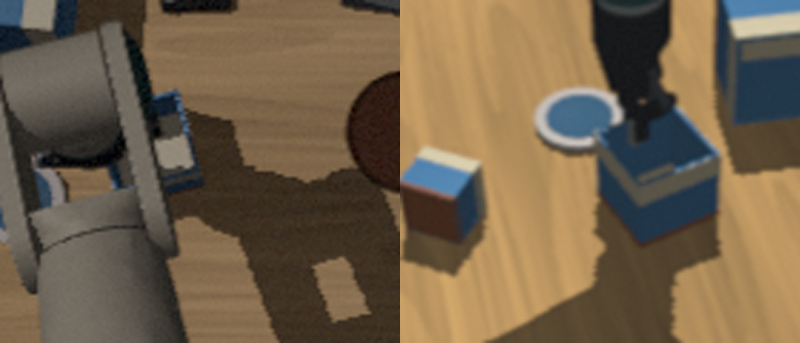

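Gripped on the trailing wall with about 6.7 N of downward preload, so it can't lift. Starting the drag.

```bash
python3 -m handwheel '[0.0003,-0.002,0,0,0,0,0.0008,-0.005,0,0,0,0,0.0012,-0.0075,0,0,0,0,0.0015,-0.0092,0,0,0,0,0.0015,-0.0092,0,0,0,0,0.0015,-0.0092,0,0,0,0,0.0015,-0.0092,0,0,0,0,0.0015,-0.0092,0,0,0,0,0.0015,-0.0092,0,0,0,0,0.0015,-0.0092,0,0,0,0]'
python3 look.py s2
```

```text
time_s: 16.65
ee_pos: [0.5979, 0.1215, 0.0625]
eef_rot: [-0.439, 3.105, 0.004]
contact_force: [-0.9, 6.7, 4.9]
opening: 0.051
[-1.2 -0.8  5.8] [-0.13  0.09  0.07] [0.5981 0.1197 0.0625] 179.7 0.048885173997875835
```

View pics/s2.png

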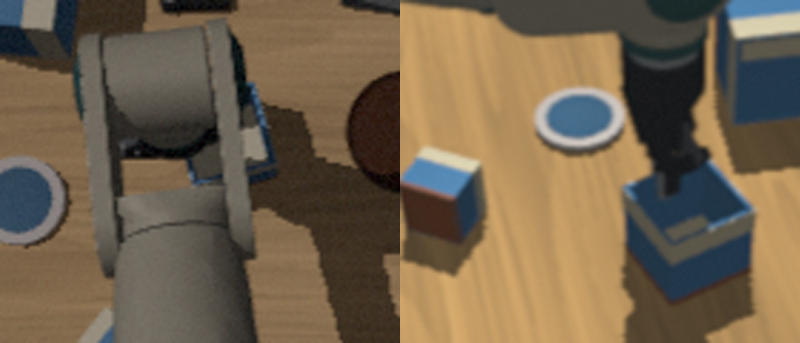

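```bash
python3 -m handwheel '[0.0015,-0.0092,0,0,0,0,0.0015,-0.0092,0,0,0,0,0.0015,-0.0092,0,0,0,0,0.0015,-0.0092,0,0,0,0,0.0015,-0.0092,0,0,0,0,0.0015,-0.0092,0,0,0,0,0.0015,-0.0092,0,0,0,0,0.0015,-0.0092,0,0,0,0,0.0015,-0.0092,0,0,0,0,0.0015,-0.0092,0,0,0,0]'
python3 -m handwheel '[0.0015,-0.0092,0,0,0,0,0.0015,-0.0092,0,0,0,0,0.0015,-0.0092,0,0,0,0,0.0015,-0.0092,0,0,0,0,0.0015,-0.0092,0,0,0,0,0.0015,-0.0092,0,0,0,0,0.0012,-0.0075,0,0,0,0,0.0008,-0.005,0,0,0,0,0.0003,-0.002,0,0,0,0,0,0,0,0,0,0]'
python3 look.py s3;python3 - <<'E'
from k import *
g=grab_frame("side"); w=grab_frame("wrist"); crop(g,"s3g.png",220,170,340,270,6);cv2.imwrite("pics/w3.png",w["img"][:,:,::-1])
E
```

```text
time_s: 17.58
ee_pos: [0.6089, 0.0289, 0.0625]
eef_rot: [-0.439, 3.105, 0.004]
contact_force: [-0.9, 6.9, 7.2]
opening: 0.051
time_s: 18.42
ee_pos: [0.6174, -0.0419, 0.0624]
eef_rot: [-0.438, 3.106, 0.002]
contact_force: [0.8, 4.3, 7.1]
opening: 0.054
[0.3 2.9 6.7] [0.54 0.08 0.05] [ 0.6174 -0.0419  0.0625] 179.7 0.05361955171839495
```

View pics/s3g.png

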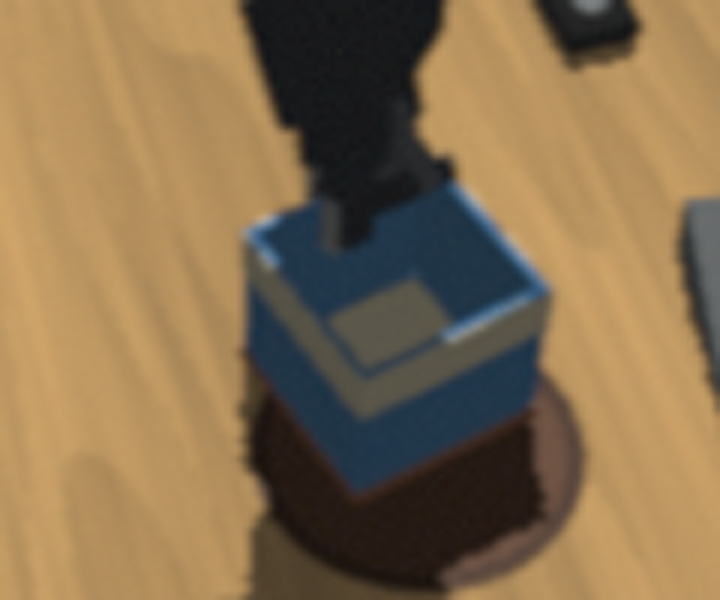

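View pics/w3.png

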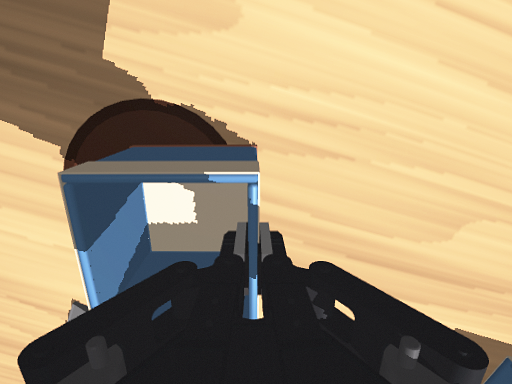

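```bash
python3 - <<'E'
from k import *
g=grab_frame("side")
a=np.array([[245,234],[455,183],[550,290],[365,378]])/6+[220,170]-.5
Pp=cast(g,a,.082)[:,:2]; print(Pp.round(3).tolist(),[np.linalg.norm(Pp[i]-Pp[(i+1)%4]).round(4) for i in range(4)])
# base corners at z=0
b=cast(g,np.array([[245,355],[358,500],[532,412]])/6+[220,170]-.5,0)[:,:2]; print("base",b.round(3).tolist(),"ctr",((b[0]+b[2])/2).round(4))
c=Pp.mean(0); t=cur()[:2,3]; print("diag13",((Pp[0]+Pp[2])/2).round(4),"tcp model",(t-LEFT*.0425).round(4))
E
```

```text
[[0.574, -0.053], [0.664, -0.048], [0.683, -0.112], [0.599, -0.136]] [np.float64(0.0908), np.float64(0.0666), np.float64(0.087), np.float64(0.0865)]
base [[0.575, -0.051], [0.6, -0.135], [0.683, -0.111]] ctr [ 0.6291 -0.0807]
diag13 [ 0.6284 -0.0826] tcp model [ 0.6291 -0.0827]
```

```bash
python3 -m handwheel '[0.0006,-0.0022,0,0,0,0,0.0014,-0.006,0,0,0,0,0.0016,-0.008,0,0,0,0,0.0016,-0.008,0,0,0,0,0.0014,-0.006,0,0,0,0,0.0009,-0.0035,0,0,0,0,0.0005,-0.0015,0,0,0,0,0,0,0,0,0,0,0,0,0,0,0,0]'
python3 look.py s4
python3 -m handwheel '[0,0,0,0,0,0,0,0,0,0,0,0,0,0,0,0,0,0,0,0,0,0,0,0,0,0,0,0,0,0,0,0,0,0,0,0]' 0.2
python3 look.py s5; python3 - <<'E'
from k import *
g=grab_frame("side"); w=grab_frame("wrist"); crop(g,"s5g.png",220,170,340,270,6);cv2.imwrite("pics/w5.png",w["img"][:,:,::-1])
E
```

```text
time_s: 19.42
ee_pos: [0.6195, -0.0778, 0.0624]
eef_rot: [-0.438, 3.105, 0.001]
contact_force: [0.1, 3.9, 6.5]
opening: 0.055
[1.1 4.7 6.2] [ 0.64 -0.04  0.05] [ 0.6195 -0.0777  0.0624] 179.7 0.050918103442824145
time_s: 20.02
ee_pos: [0.6182, -0.0787, 0.0601]
eef_rot: [-0.437, 3.11, 0.001]
contact_force: [0.3, 0.2, -0.1]
opening: 0.394
[-0.2 -0.6 -0.2] [-0.01  0.04 -0.03] [ 0.6183 -0.0787  0.0603] 179.9 0.398855424446349
```

View pics/s5g.png

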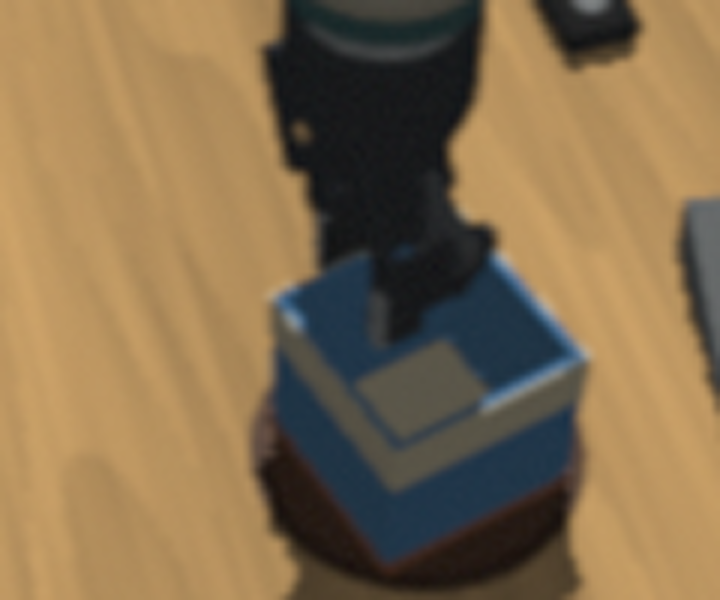

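View pics/w5.png

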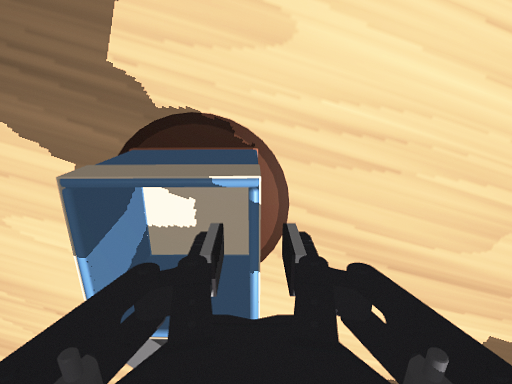

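Released and standing. I'll rise straight up and clear the view to check the centring.

```bash
python3 -m handwheel '[0,0,-0.01,0,0,0,0,0,-0.018,0,0,0,0,0,-0.018,0,0,0,0,0,-0.018,0,0,0,0,0,-0.018,0,0,0,0,0,-0.02,0,0,0,0,0,-0.02,0,0,0]' 
python3 -m handwheel '[0.014,0.025,0,0,0,0,0.014,0.025,0,0,0,0,0.014,0.025,0,0,0,0,0.014,0.025,0,0,0,0,0.014,0.025,0,0,0,0,0.014,0.025,0,0,0,0,0.014,0.025,0,0,0,0,0.014,0.025,0,0,0,0,0,0,0,0,0,0]'
python3 - <<'E'
from k import *
f=grab_frame("top");g=grab_frame("side"); crop(g,"s6g.png",220,170,340,270,6); crop(f,"t6.png",240,130,350,220,7)
E
```

```text
time_s: 20.8
ee_pos: [0.618, -0.0786, 0.1842]
eef_rot: [-0.437, 3.109, 0.0]
contact_force: [-0.1, -0.2, -1.0]
opening: 0.4
time_s: 21.55
ee_pos: [0.453, 0.0853, 0.1833]
eef_rot: [-0.442, 3.108, 0.002]
contact_force: [0.3, 0.1, -0.2]
opening: 0.396
```

View pics/s6g.png

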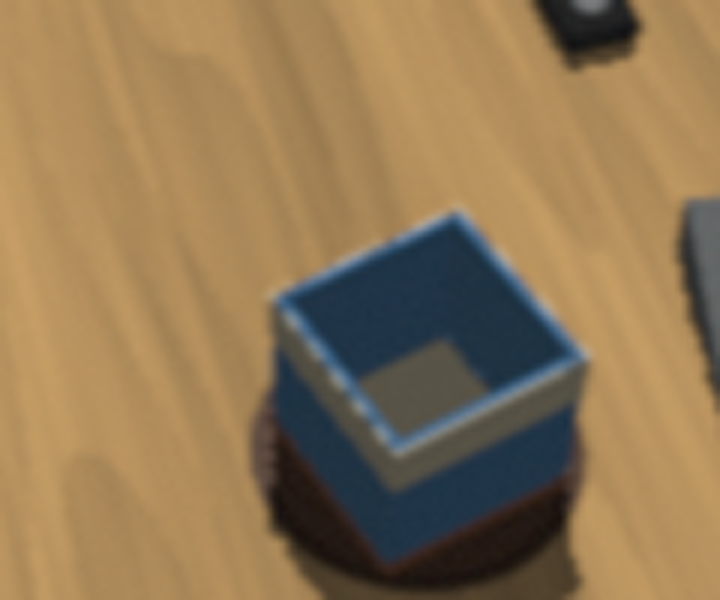

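View pics/t6.png

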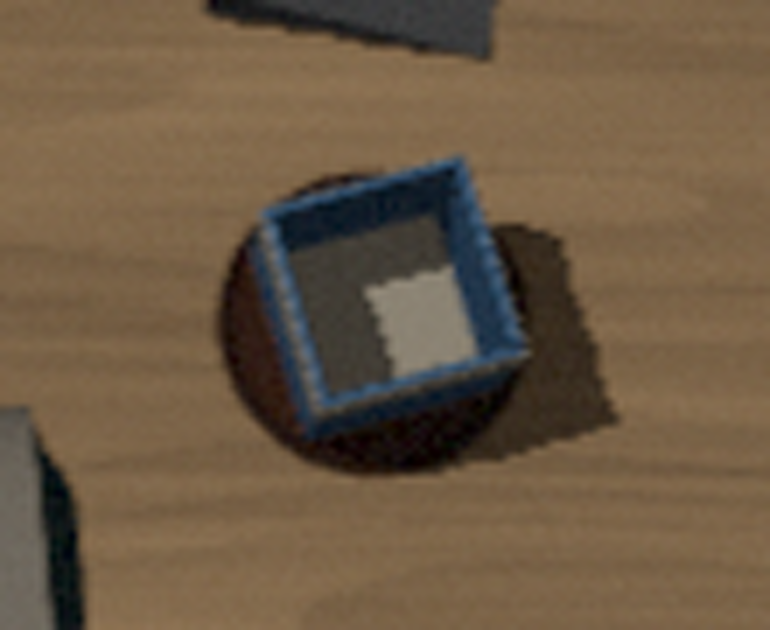

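```bash
python3 - <<'E'
from k import *
f=grab_frame("top");g=grab_frame("side")
a=np.array([[275,299],[456,211],[588,355],[397,455]])/6+[220,170]-.5
b=np.array([[262,213],[462,157],[526,354],[318,413]])/7+[240,130]-.5
sb=cast(g,np.array([[278,420],[388,566],[572,475]])/6+[220,170]-.5,0)[:,:2]
for F,p in((g,a),(f,b)):
    Pp=cast(F,p,.082)[:,:2]; print(Pp.round(3).tolist(),[np.linalg.norm(Pp[i]-Pp[(i+1)%4]).round(4) for i in range(4)],Pp.mean(0).round(4))
print("base ctr side",((sb[0]+sb[2])/2).round(4), np.linalg.norm(sb[0]-sb[1]))
cv2.imwrite("pics/tfull.png",f["img"][:,:,::-1])
E
```

```text
[[0.576, -0.089], [0.66, -0.063], [0.686, -0.147], [0.6, -0.174]] [np.float64(0.0876), np.float64(0.088), np.float64(0.0901), np.float64(0.0883)] [ 0.6308 -0.1182]
[[0.661, -0.063], [0.686, -0.148], [0.601, -0.174], [0.575, -0.087]] [np.float64(0.0884), np.float64(0.0886), np.float64(0.0909), np.float64(0.0886)] [ 0.6309 -0.118 ]
base ctr side [ 0.634  -0.1165] 0.08451462585058045
```

View pics/tfull.png

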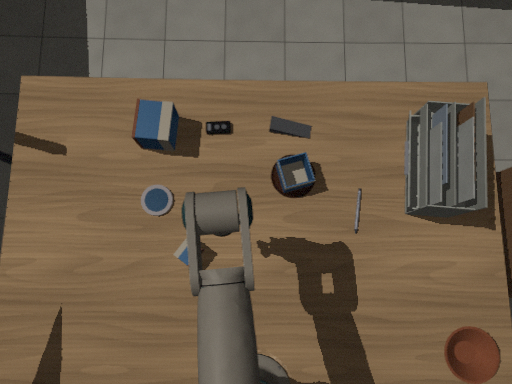

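Cup centre is (0.631, -0.118) and the spot is (0.631, -0.118), so they agree to about 1 mm. The bystanders are at their original pixels. Handing in.

```bash
python3 -c "
from station import close_job,state
print(state()['time_s'],state()['dq'].round(3)); print(close_job())"
```

```text
21.75 [-0.011  0.017 -0.001  0.001 -0.002  0.002]
the job is handed in; nothing more can be done
None
```

The middle blue cup now stands upright on the round brown leather spot, and I handed the job in at about 21.8 s of the 72 s allowed.

- **Tipping up:** I gripped the cup's side wall at the mouth and turned it 90° about its base edge. I held it until the wrist torque showed the base had landed, then backed off 1° and released it. It stood untouched for about 3 s.
- **Sliding:** I gripped the trailing wall with about 6 N of downward preload and dragged it roughly 0.28 m, with the tool height steady at 62.5 mm throughout.

**Last checks:**
- **Centring:** the side and top cameras put the cup's rim centre at (0.631, -0.118). The spot measured (0.631, -0.1175) and (0.631, -0.119), so the cup is about 1 mm off centre at most.
- **Rougher reading:** the cup's base corners, seen from the side, gave (0.634, -0.1165), about 3 mm away. The base edge measured 84.5 mm instead of 90, so I put this down to picking dark pixels poorly.
- **Bystanders:** the coaster, fob, wedge and pen were at their original pixels in the final top view. The arm was clear of everything.

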